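# Free the jar plate from under a stack and load the shaker

## Robot

A 6-joint arm with a two-finger parallel gripper is mounted at the origin on a cart in front of the work surface, level with it; the furniture and walls round the work are solid. World frame = base frame: x ahead of the robot, y to its left, z up, the work surface at z = 0. Lengths are in m, angles in rad, forces in N, time in s.
With the tool pointing down it reaches from about 0.275 to 0.725 m from the base axis. Payload 5.6 kg.
Tool frame: the origin (TCP) lies midway between the tips of the shut fingers; the grasp point (between the pads) lies 19 mm behind it; z points along the fingers, y is the line along which they close (so a half turn about z gives the same grasp; the last joint's range is limited). The gripper opens to 85 mm and grips with 20 to 120 N. Pads are 22 mm wide; open, the fingers measure 114 mm over their backs; the gripper's body (76 mm by 85 mm) begins 54 mm behind the grasp point. The pads swing forward as they close: fully open they stand 13 mm farther back than shut.
Start: joints at [1.587, 0.255, 0.108, 0, -1.424, -0.285], TCP at [0.146, 0.53, 0.231] pointing down, gripper open.
Joint ranges: [-2.95, 2.95], [-1.21, 1.97], [-1.09, 1.5], [-2.87, 1.71], [-2.94, -0.07], [-3.05, 3.05]. Speed limits (rad/s): [2.57, 2.57, 3.14, 3.14, 3.14, 3.14].

## Interface

Orientations are given as a unit quaternion [x, y, z, w].
In Python, from station import robot, imaging, ticket gives the robot as it stands.
- The arm moves only by the tool servo_tool, never from a script. Its argument "commands" is one flat list of numbers, 4 for each row, row after row: the shift along the tool's x, y, z in cm, then the turn about the tool's z in rad. In form: [tx, ty, tz, roll, tx, ty, tz, roll, ...]. A call has 1 to 12 rows; each row is the pose to reach, as a shift and turn from the pose commanded when the call began, along the tool's axes at that moment; what a row does not reach only later rows make up. A row lasts 1/10 s, in which the tool goes at most 50 mm and 8.59 degrees, less where a joint would pass 70% of its speed; a pose out of reach is approached as far as the arm can. A call with a gripper value outside its range is refused whole. "fingers" is the finger opening in cm, from 0 to 8.54, set as the call begins (left out, the last holds). The fingers move at their own pace and stop on an object; the grip force is fixed at half the most. Time passes only in rows, so rows that repeat a pose let the fingers close. It gives the time, the measured TCP pose, the force, the opening and the grip force at its end, in the units of the state.
- robot.get_state(): the state, without advancing time (a new reading comes with each control period).
- imaging.grab_frame(name): name is "scene" or "top" or "wrist"; returns a dict with "pixels" (400x640x3 uint8, red, green, blue), "intrinsics" (3x3 intrinsics, pixels), "T" (4x4, takes a point from camera to world coordinates); the wrist camera has in their place "mount" (4x4, takes a point from camera to tool coordinates, whose origin is the TCP and whose axes are the flange's). Camera axes: x right, y up, looking along -z (the intrinsics and any distortion apply to the point x, -y, -z); pixel columns grow to the right and rows downward; lengths in m; the calibration is good to about 2 mm. A picture is of the moment at which its call begins: read the wrist's pose just before it. There is no depth.
- ticket.hand_in(): hands the job in; it is judged then, once.
The state is a dict: "t": time; "joint_positions": joint angles; "joint_velocities": joint speeds; "tau": joint torques, N m; "eef_pos": TCP position; "eef_rot": TCP orientation; "contact_force": force on the tool from outside, world axes, zero at the start; "torque": the same for the moment, N m; "gripper_width": finger opening in m; "gripper_force": force on a finger pad.
Only numpy, scipy, OpenCV 4.12 (cv2) and the standard library are available. Lean on these libraries where they do the work, as an engineer would, in place of code of your own. Each camera call takes 0.05 s, during which the arm holds its last target. There are 200 camera calls.

## Task

The blue jar plate is stored at the bottom of a stack: draw it out from under the log book, tip box and tape roll by its orange handle, without lifting, toppling or scattering the stack, which must be left standing in its grey bay. Then lay the plate flat inside the rim of the shaker's bed with its tongue to the front, put every jar on the table upright into a hole of its own in the plate, and when all are in, press the green start button. Leave the beaker, the timer and the red-capped bottle where they are.

Things in the scene. Friction and masses are not known exactly. Their poses are not given: they have to be found in the camera images.
- plate: Blue plastic jar plate, loose, 0.16 kg: 104 (x) x 108 (y) x 8 mm with four holes; a tongue 36 mm wide, 8 mm thick runs from its -x edge to x = -113 mm, with an orange handle near its end. Origin: centre of the square part's underside, z up. Starts flat on the table in the bay under the stack, axes as the bay's (0.02 rad); tongue and handle stick out in front, towards the robot.
- plate_handle (a point): Grip point of the plate's upright orange handle: a tab 12 mm thick (plate's x), 40 mm wide (y), its top 41 mm above the plate's underside. The point is on its mid-plane, 28 mm above the underside, at x = -106, y = 0 mm of the plate. Between handle and log book 45 mm of tongue (top 8 mm above the underside) are clear.
- plate_hole0 (a point): Centre of the mouth of a through hole of the plate (41 mm wide, 8 mm deep, so that a jar stands on whatever the plate lies on), at (27, 27) mm in the plate's frame; neighbours are 54 mm apart.
- plate_hole1 (a point): Centre of the mouth of a through hole of the plate (41 mm wide, 8 mm deep, so that a jar stands on whatever the plate lies on), at (27, -27) mm in the plate's frame; neighbours are 54 mm apart.
- plate_hole2 (a point): Centre of the mouth of a through hole of the plate (41 mm wide, 8 mm deep, so that a jar stands on whatever the plate lies on), at (-27, 27) mm in the plate's frame; neighbours are 54 mm apart.
- plate_hole3 (a point): Centre of the mouth of a through hole of the plate (41 mm wide, 8 mm deep, so that a jar stands on whatever the plate lies on), at (-27, -27) mm in the plate's frame; neighbours are 54 mm apart.
- bay: Grey U-shaped bay fixed to the table, left or right of the jars: rails 30 mm high at sides and back, no floor. Origin at its centre on the table; x to its closed back, -x to its open front (towards the robot). Two front stops, 36 mm high, x -60 to -72 mm, leave a gap y = +-61 mm: the plate can be drawn out straight along -x; the stops hold the wider log book, and the stack comes down on the table.
- log_book: Dark blue log book, 154 x 110 x 14 mm, lying flat on the plate with its 154 mm side across the bay; origin at the centre of its underside, z up. Book, box and tape roll are loose and ride on the plate by friction until the stops hold the book.
- tip_box: Blue pipette tip box with a clear lid, 102 x 70 x 57 mm, standing on the log book; long side across the bay; origin at the centre of its underside, z up. About 0.12 kg.
- striped_tape: Roll of red-and-white striped tape, 72 mm across, 25 mm high, lying flat on the tip box as the top of the stack; origin at the centre of its underside, z up.
- shaker: White low shaker fixed to the table, 178 x 158 mm, with a dark bed 40 mm above the table. Origin on the table under the bed's centre; x to its back, -x to its front (towards the robot), y to its left.
- shaker_bed (a point): Centre of the bed's surface, axes as the shaker's. A rim 6 mm high frames a place of 112 (x) x 116 mm (y): 4 mm of play on each side of the plate. The rim's front (-x) is open over the middle 76 mm, where the plate's tongue goes through: in place, the plate's x axis points as the shaker's and its origin is at this point.
- start (a joint): The shaker's green round start button, 24 mm across, on the front left of its top; 0 released, 0.006 m fully down; springs back; fully down takes 5 N. Counts as pressed beyond 0.004 m.
- start_top (a point): Centre of the start button's top face, at (-83, 55) mm from the shaker's origin; presses straight down.
- jar_1: Squat sample jar of amber glass with a thick heavy foot and a fixed screw lid, 36 mm across, 36 mm tall, 45 g; origin at the centre of its underside, z up its axis. Stands upright on the table at the start; may be absent. White lid.
- jar_2: Squat sample jar of amber glass with a thick heavy foot and a fixed screw lid, 36 mm across, 36 mm tall, 45 g; origin at the centre of its underside, z up its axis. Stands upright on the table at the start; may be absent. Black lid.
- jar_3: Squat sample jar of amber glass with a thick heavy foot and a fixed screw lid, 36 mm across, 36 mm tall, 45 g; origin at the centre of its underside, z up its axis. Stands upright on the table at the start; may be absent. White lid.
- jar_4: Squat sample jar of amber glass with a thick heavy foot and a fixed screw lid, 36 mm across, 36 mm tall, 45 g; origin at the centre of its underside, z up its axis. Stands upright on the table at the start; may be absent. Black lid.
- beaker: Bystander: clear plastic beaker, 57 mm across, 70 mm tall, origin under its centre.
- timer: Bystander: beige bench timer, 66 x 60 x 20 mm, origin under its centre.
- red_cap_bottle: Bystander: small white bottle with a red cap, 40 mm across, 80 mm tall, origin under its centre.
Mind the look-alikes: they are no part of the job. Of the things that look like the shaker, the larger one is meant.

How it is judged:
On the way, in this order (a step that is already met when the one before it is completed fails the run):
1. the plate is drawn clear of the bay and the stack stands, undisturbed, on the table in the bay (horizontal distance between plate and bay above 0.112 m and angle between log_book's own z axis and vertical below 0.08 rad and angle between each of tip_box, striped_tape's own z axis and vertical below 0.1 rad and height (world z) of log_book below 0.004 m and horizontal distance between log_book and bay below 0.03 m and horizontal distance between tip_box and log_book below 0.03 m and height (world z) of tip_box above 0.006 m and horizontal distance between striped_tape and tip_box below 0.03 m and height (world z) of striped_tape above 0.06 m), for 0.2 s.
2. the plate lies flat inside the rim of the shaker's bed (horizontal distance between plate and shaker_bed below 0.008 m and z of plate in the frame of shaker_bed between -0.003 and 0.003 m and angle between plate's own z axis and vertical below 0.04 rad and linear speed of plate below 0.02 m/s), for 0.2 s.
3. every jar stands in a hole of the plate in the shaker (all of step 2 and (horizontal distance between jar_1 and plate_hole0 below 0.006 m or horizontal distance between jar_1 and plate_hole1 below 0.006 m or horizontal distance between jar_1 and plate_hole2 below 0.006 m or horizontal distance between jar_1 and plate_hole3 below 0.006 m) and z of each of jar_1, jar_2, jar_3, jar_4 in the frame of shaker_bed below 0.004 m and angle between each of jar_1, jar_2, jar_3, jar_4's own z axis and vertical below 0.1 rad and linear speed of each of jar_1, jar_2, jar_3, jar_4 below 0.02 m/s and (horizontal distance between jar_2 and plate_hole0 below 0.006 m or horizontal distance between jar_2 and plate_hole1 below 0.006 m or horizontal distance between jar_2 and plate_hole2 below 0.006 m or horizontal distance between jar_2 and plate_hole3 below 0.006 m) and (horizontal distance between jar_3 and plate_hole0 below 0.006 m or horizontal distance between jar_3 and plate_hole1 below 0.006 m or horizontal distance between jar_3 and plate_hole2 below 0.006 m or horizontal distance between jar_3 and plate_hole3 below 0.006 m) and (horizontal distance between jar_4 and plate_hole0 below 0.006 m or horizontal distance between jar_4 and plate_hole1 below 0.006 m or horizontal distance between jar_4 and plate_hole2 below 0.006 m or horizontal distance between jar_4 and plate_hole3 below 0.006 m)), for 0.2 s.
4. the start button is pressed down (value of joint start above 0.004 m), for 0.05 s.
At the end, for the whole second after the job is handed in: Plate flat in the bed's rim (centre within 8 mm, tilt < 0.04 rad); each jar upright (0.1 rad) in a hole (within 6 mm), standing on the bed; log book flat on the table in the bay, tip box on it, tape roll on the box (each within 3 cm of the centre of bay or thing below); start button up again (all of step 3 and angle between log_book's own z axis and vertical below 0.08 rad and angle between each of tip_box, striped_tape's own z axis and vertical below 0.1 rad and height (world z) of log_book below 0.004 m and horizontal distance between log_book and bay below 0.03 m and horizontal distance between tip_box and log_book below 0.03 m and height (world z) of tip_box above 0.006 m and horizontal distance between striped_tape and tip_box below 0.03 m and height (world z) of striped_tape above 0.06 m and value of joint start below 0.002 m); the robot touches nothing.
It fails at once if the log book, tip box or tape roll of the stack is lifted (height (world z) of log_book above 0.03 m or height (world z) of tip_box above 0.045 m or height (world z) of striped_tape above 0.105 m).
It fails at once if the tip box or the tape roll of the stack topples or falls off (angle between any of tip_box, striped_tape's own z axis and vertical above 0.6 rad or height (world z) of striped_tape below 0.045 m).
It fails at once if a bystander (beaker, timer, red-capped bottle) is moved more than 3 cm (distance of any of beaker, timer, red_cap_bottle from where it was at the start of the episode above 0.03 m).
Of jar_1, jar_2, jar_3, jar_4 only 3 to 4 are there at a start; the rules pass over those that are not, and their reading is None.
At some moment in a run one of jar_1, jar_2, jar_3, jar_4 may be knocked a few centimetres aside while the robot is not near it.
It also fails if it takes over 200 s, if anything falls off the work surface, if the arm or the gripper's body presses on something with over 40 N, if the wrist force passes 120 N, or if a joint passes its speed limit or range.

## Working session

There is one attempt and no reset: what is moved stays moved. The work goes in short steps, Python scripts to look and compute and a tool call to move; the robot and the scene stay as the last step left them, time stands still between calls to the robot, and variables do not carry over. Pictures are saved under pics/ and viewed, at most 14 in all, crops included, and the job is handed in when it is done.

Besides the shell and the picture viewer there is one more tool, called after ">>>" as name(argument=value, ...) on one line, values as JSON. servo_tool: Moves the arm, as the interface text tells. Its arguments: {"type":"object","properties":{"commands":{"type":"array"},"fingers":{"type":"number"}},"required":["commands"]}

```bash
mkdir -p pics; cat > h.py <<'E'
import numpy as np, cv2
from scipy.spatial.transform import Rotation as R
from station import robot, imaging, ticket
def grab(name, save=None):
    s=robot.get_state(); f=imaging.grab_frame(name)
    if 'T' in f: T=np.array(f['T'])
    else:
        W=np.eye(4); W[:3,:3]=R.from_quat(s['eef_rot']).as_matrix(); W[:3,3]=s['eef_pos']
        T=W@np.array(f['mount'])
    im=np.array(f['pixels'])[:,:,::-1].copy()
    if save: cv2.imwrite('pics/'+save,im)
    return im,np.array(f['intrinsics']),T
def ray(px,K,T,z):
    px=np.atleast_2d(np.array(px,float)); d=np.c_[(px-K[:2,2])/K[[0,1],[0,1]],np.ones(len(px))]*[1,-1,-1]
    d=d@T[:3,:3].T; o=T[:3,3]
    return o+d*((z-o[2])/d[:,2])[:,None]
def proj(P,K,T):
    p=(np.atleast_2d(P)-T[:3,3])@T[:3,:3]*[1,-1,-1]
    return p[:,:2]/p[:,2:]*K[[0,1],[0,1]]+K[:2,2]
E
python3 - <<'E'
from h import *
for n in ('top','scene'):
    im,K,T=grab(n,n+'0.png'); print(n,K.round(1).tolist(),T.round(3).tolist())
s=robot.get_state(); print(s)
E
```

```text
top [[375.9, 0.0, 319.5], [0.0, 375.9, 193.6], [0.0, 0.0, 1.0]] [[-0.004, 0.998, -0.066, 0.519], [-1.0, -0.003, 0.017, 0.016], [0.016, 0.066, 0.998, 0.906], [0.0, 0.0, 0.0, 1.0]]
scene [[363.4, 0.0, 320.5], [0.0, 363.4, 196.9], [0.0, 0.0, 1.0]] [[0.434, 0.596, -0.676, -0.012], [-0.901, 0.28, -0.332, -0.288], [-0.009, 0.753, 0.658, 0.66], [0.0, 0.0, 0.0, 1.0]]
{'t': 0.1, 'joint_positions': array([ 1.58661673e+00,  2.55731398e-01,  1.07122954e-01, -4.12340199e-04,
       -1.42393987e+00, -2.84578365e-01]), 'joint_velocities': array([ 1.23512342e-03, -2.65664617e-03,  2.07602106e-03,  1.50566296e-03,
       -1.70625389e-03,  8.13194369e-05]), 'tau': array([-2.58844586e-03, -3.87612820e+01,  2.38469499e+01,  5.37785009e+00,
       -3.87527602e-03,  3.20274196e-06]), 'eef_pos': array([0.14588884, 0.52982549, 0.23046043]), 'eef_rot': array([ 9.90980256e-01, -1.34004935e-01, -7.05487215e-05,  8.96646438e-04]), 'contact_force': array([-0.22515549, -0.21251266, -0.06349977]), 'torque': array([-0.05281546, -0.0236943 , -0.03989285]), 'gripper_force': 0.0, 'gripper_width': 0.08544814409675612}
```

View pics/top0.png

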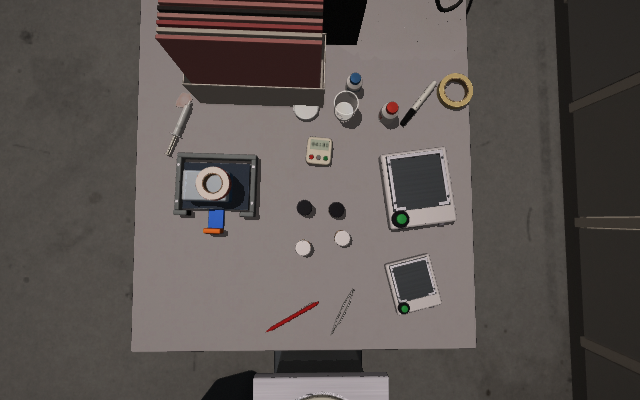

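View pics/scene0.png

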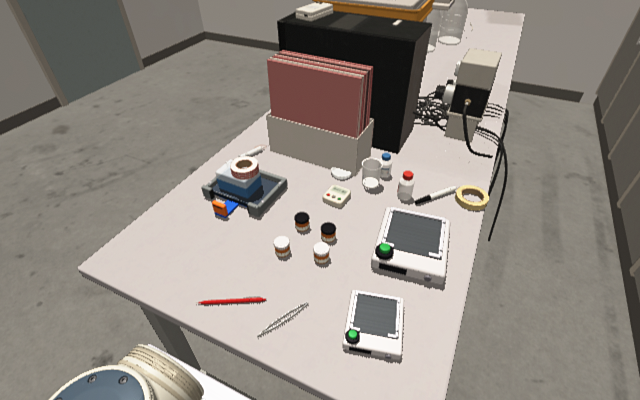

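The top view shows the bay and stack at (215,184) with the handle at (214,231). The black-lid jars are at (304,208) and (336,210), the white-lid jars at (303,248) and (342,239). The larger shaker is at (418,187) with its button at (401,219). The small shaker at (413,282) is the decoy. The scene view agrees and shows all four jars upright.

```bash
cat >> h.py <<'E'
def blobs(mask,amin=20,roi=None):
    mask=mask.astype(np.uint8)*255
    if roi: m=np.zeros_like(mask); a,b,c,d=roi; m[b:d,a:c]=mask[b:d,a:c]; mask=m
    cs,_=cv2.findContours(mask,cv2.RETR_EXTERNAL,cv2.CHAIN_APPROX_NONE)
    return sorted([c for c in cs if cv2.contourArea(c)>=amin],key=cv2.contourArea,reverse=True)
def cen(c):
    m=cv2.moments(c); return np.array([m['m10']/m['m00'],m['m01']/m['m00']])
E
cat > m1.py <<'E'
from h import *
im,K,T=grab('top'); hsv=cv2.cvtColor(im,cv2.COLOR_BGR2HSV); H,S,V=cv2.split(hsv)
def show(n,cs,z):
    for c in cs:
        r=cv2.minAreaRect(c); p=ray(cen(c),K,T,z)[0]; B=ray(cv2.boxPoints(r),K,T,z)[:,:2]
        e1=B[1]-B[0]; e2=B[2]-B[1]; print(n,cen(c).round(1),p.round(4),'sides',np.linalg.norm(e1).round(3),np.linalg.norm(e2).round(3),'ang',np.arctan2(e1[1],e1[0]).round(3),np.arctan2(e2[1],e2[0]).round(3))
show('orange',blobs((H>5)&(H<20)&(S>180)&(V>120),20,(190,215,240,250)),.041)
show('blue',blobs((H>100)&(H<125)&(S>150)&(V>100),20,(190,205,240,240)),.008)
show('black',blobs(V<60,60,(290,195,350,225)),.036)
show('white',blobs((V>205)&(S<30),60,(290,228,356,262)),.036)
show('green',blobs((H>45)&(H<85)&(S>120),60,(380,200,420,235)),.055)
show('bed',blobs(V<85,600,(380,145,460,232)),.04)
show('shaker',blobs((V>150)&(S<15),600,(372,140,465,235)),.04)
E
python3 m1.py
```

```text
orange [210.7 230.3] [0.4928 0.2505 0.041 ] sides 0.036 0.009 ang -1.575 -3.128
blue [215.5 218.7] [0.5193 0.2483 0.008 ] sides 0.036 0.04 ang -1.574 -3.129
black [305.8 208.8] [0.5414 0.0335 0.036 ] sides 0.034 0.046 ang -0.786 -2.359
black [337.1 210.6] [ 0.5368 -0.0389  0.036 ] sides 0.037 0.039 ang -1.574 3.133
green [401.  218.8] [ 0.5175 -0.1825  0.055 ] sides 0.023 0.023 ang -1.574 3.122
bed [415.6 186.9] [ 0.5911 -0.2215  0.04  ] sides 0.157 0.177 ang -1.439 -3.035
```

```bash
cat >> h.py <<'E'
def go(x,y,z,yaw=None):
    s=robot.get_state(); M=R.from_quat(s['eef_rot']).as_matrix(); cy=np.arctan2(M[1,0],M[0,0])
    d=(np.array([x,y,z])-s['eef_pos'])@M*100
    r=0 if yaw is None else -((yaw-cy+np.pi)%(2*np.pi)-np.pi)
    print('cmd',d.round(2),'roll',round(r,3),'curyaw',round(cy,3),'pos',s['eef_pos'].round(4),'t',s['t'])
E
python3 -c "
from h import *
go(.45,.25,.27,-np.pi/2); print(np.array(imaging.grab_frame('wrist')['mount']).round(3).tolist())"
```

```text
cmd [36.75 18.91 -3.91] roll 1.302 curyaw -0.269 pos [0.1459 0.5299 0.2306] t 0.15
[[-0.001, 0.952, 0.305, 0.078], [1.0, 0.001, -0.001, 0.001], [-0.001, 0.305, -0.952, -0.143], [0.0, 0.0, 0.0, 1.0]]
```

>>> servo_tool(commands=[36.75,18.91,-3.91,1.3,36.75,18.91,-3.91,1.3,36.75,18.91,-3.91,1.3,36.75,18.91,-3.91,1.3,36.75,18.91,-3.91,1.3,36.75,18.91,-3.91,1.3,36.75,18.91,-3.91,1.3,36.75,18.91,-3.91,1.3,36.75,18.91,-3.91,1.3,36.75,18.91,-3.91,1.3,36.75,18.91,-3.91,1.3,36.75,18.91,-3.91,1.3])

```text
t: 1.4
eef_pos: [0.4494, 0.251, 0.2702]
eef_rot: [0.709, -0.705, -0.0, 0.0]
contact_force: [-0.4, 0.1, 0.2]
gripper_width: 0.0858
gripper_force: 0.0
```

```bash
python3 - <<'E'
from h import *
im,K,T=grab('wrist','w1.png'); go(.45,.25,.27,-np.pi/2); print(K.round(1).tolist()); print(proj([[.493,.25,.041],[.6,.25,0]],K,T))
np.savez('w1.npz',K=K,T=T)
E
```

```text
cmd [ 0.11 -0.06  0.03] roll 0.005 curyaw -1.566 pos [0.4494 0.2511 0.2703] t 1.45
[[343.4, 0.0, 315.5], [0.0, 343.4, 195.4], [0.0, 0.0, 1.0]]
[[275.3561178  159.91186348]
 [190.84674    152.68485013]]
```

View pics/w1.png

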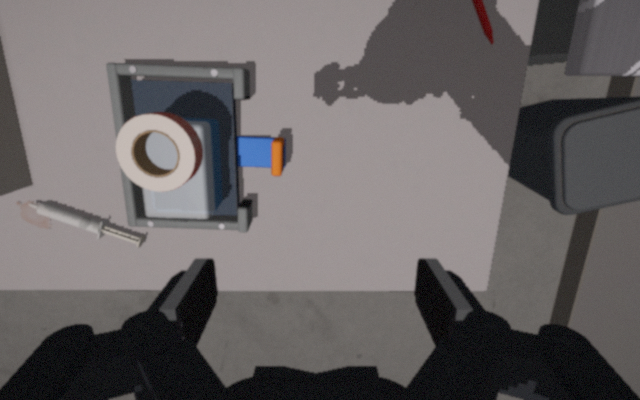

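The wrist view (image left is +x, up is -y) shows the orange handle at (278,157), the blue tongue at columns 237–272, and the bay rails at about rows 70 and 226. The stack is standing.

```bash
python3 - <<'E'
from h import *
im=cv2.imread('pics/w1.png'); d=np.load('w1.npz'); K,T=d['K'],d['T']
H,S,V=cv2.split(cv2.cvtColor(im,cv2.COLOR_BGR2HSV))
for p in [(180,72),(180,226),(120,150),(60,120)]: print(p,H[p[1],p[0]],S[p[1],p[0]],V[p[1],p[0]])
c=blobs((H>5)&(H<20)&(S>180)&(V>100),50)[0]; print('orange',cen(c),ray(cen(c),K,T,.041),cv2.boundingRect(c))
x,y,w,h=cv2.boundingRect(c); 
top=np.array([[x,y],[x,y+h],[x+w,y],[x+w,y+h]]); print(ray(top,K,T,.041).round(4))
c=blobs((H>100)&(H<125)&(S>170)&(V>100),50,(225,125,285,180))[0]; 
m=np.zeros(V.shape,np.uint8); cv2.drawContours(m,[c],-1,1,-1)
cols=np.arange(242,268); 
for f in (lambda r:r.min(),lambda r:r.max()+1):
    e=np.array([[q,f(np.where(m[:,q])[0])] for q in cols],float); P=ray(e,K,T,.008); print('tongue edge',P[:,1].mean().round(4),np.polyfit(P[:,0],P[:,1],1))
G=cv2.GaussianBlur(V,(3,3),0).astype(float)
for r0,r1,z in ((50,72,.03),(222,240,.03)):
    g=np.abs(np.diff(G[r0:r1,135:232],axis=0)); rows=r0+(g.argmax(0))+.5; e=np.c_[np.arange(135,232),rows]
    P=ray(e,K,T,z); k=np.abs(rows-np.median(rows))<4; print('rail',np.median(rows),P[k,1].mean().round(4),np.polyfit(P[k,0],P[k,1],1).round(4))
E
```

```text
(180, 72) 75 4 117
(180, 226) 0 0 120
(120, 150) 10 20 195
(60, 120) 177 17 151
orange [277.03522013 156.68867925] [[0.49104481 0.24640101 0.041     ]] (273, 140, 10, 35)
[[0.4949 0.2281 0.041 ]
 [0.4962 0.2671 0.041 ]
 [0.484  0.2281 0.041 ]
 [0.485  0.2671 0.041 ]]Traceback (most recent call last):
  File "<stdin>", line 8, in <module>
IndexError: list index out of range
```

```bash
python3 - <<'E'
from h import *
im=cv2.imread('pics/w1.png'); d=np.load('w1.npz'); K,T=d['K'],d['T']
H,S,V=cv2.split(cv2.cvtColor(im,cv2.COLOR_BGR2HSV)); print(H[150,255],S[150,255],V[150,255])
m=(H>95)&(H<130)&(S>140)&(V>130)
cols=np.arange(242,268)
for f in (lambda r:r.min(),lambda r:r.max()+1):
    e=np.array([[q,125+f(np.where(m[125:180,q])[0])] for q in cols],float); P=ray(e,K,T,.008); print('tongue edge',P[:,1].mean().round(4),np.polyfit(P[:,0],P[:,1],1).round(4))
G=cv2.GaussianBlur(V,(3,3),0).astype(float)
for r0,r1,z in ((56,72,.03),(222,240,.03)):
    g=np.abs(np.diff(G[r0:r1,135:232],axis=0)); rows=r0+(g.argmax(0))+.5; e=np.c_[np.arange(135,232),rows]
    P=ray(e,K,T,z); k=np.abs(rows-np.median(rows))<4; print('rail',np.median(rows),P[k,1].mean().round(4),np.polyfit(P[k,0],P[k,1],1).round(4))
E
```

```text
108 154 192
tongue edge 0.2304 [-0.0485  0.2557]
tongue edge 0.2642 [-0.0194  0.2744]
rail 60.5 0.1469 [-0.0295  0.1643]
rail 227.5 0.3358 [-0.0429  0.3621]
```

```bash
python3 -c "
from h import *
go(.491,.248,.013,-np.pi/2-.035)"
```

```text
cmd [ 0.33 -4.17 25.73] roll 0.04 curyaw -1.566 pos [0.4494 0.2511 0.2703] t 1.45
```

>>> servo_tool(commands=[0.3,-4.2,16,0.04,0.3,-4.2,16,0.04,0.3,-4.2,16,0.04,0.3,-4.2,16,0.04,0.3,-4.2,19,0.04,0.3,-4.2,21,0.04,0.3,-4.2,23,0.04,0.3,-4.2,24.5,0.04,0.3,-4.2,25.7,0.04,0.3,-4.2,25.7,0.04,0.3,-4.2,25.7,0.04], fingers=4)

```text
t: 2.55
eef_pos: [0.4922, 0.248, 0.0139]
eef_rot: [-0.694, 0.72, -0.0, 0.0]
contact_force: [-0.3, 1.0, 0.7]
gripper_width: 0.0399
gripper_force: 0.0
```

```bash
python3 - <<'E'
from h import *
im,K,T=grab('wrist','w2.png'); go(.491,.248,.013,-np.pi/2-.035); print(robot.get_state()['contact_force'])
E
```

```text
cmd [0.01 0.16 0.13] roll -0.002 curyaw -1.608 pos [0.4926 0.2481 0.0143] t 2.6
[0.17040701 0.54503198 0.98112523]
```

View pics/w2.png

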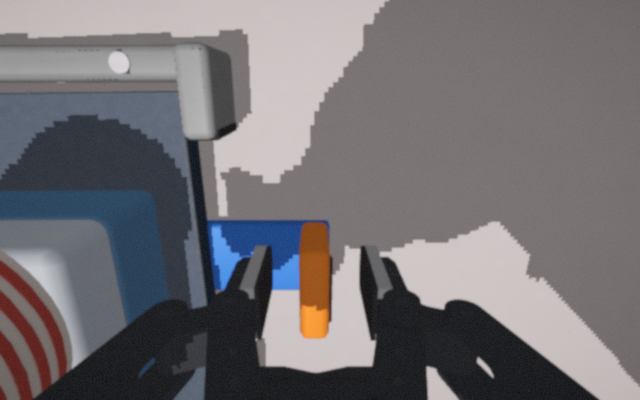

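The orange handle at (315,280) stands midway between the fingers at columns 265 and 370. Log book edge is at column 205, clear of the fingers. Closing now.

>>> servo_tool(commands=[0,0,0,0,0,0,0,0,0,0,0,0,0,0,0,0,0,0,0,0,0,0,0,0], fingers=0)

```text
t: 3.2
eef_pos: [0.4927, 0.2478, 0.0143]
eef_rot: [-0.694, 0.72, -0.0, 0.001]
contact_force: [-1.7, 0.8, 5.6]
gripper_width: 0.0113
gripper_force: 59.7
```

>>> servo_tool(commands=[0,0.3,0,0,0,0.6,0,0,0,0.9,0,0,0,1.2,0,0,0,1.6,0,0,0,2.0,0,0,0,2.4,0,0,0,2.8,0,0,0,3.2,0,0,0,3.6,0,0,0,4.0,0,0,0,4.4,0,0])

```text
t: 4.4
eef_pos: [0.4498, 0.25, 0.0143]
eef_rot: [-0.694, 0.72, -0.001, 0.002]
contact_force: [5.7, 0.7, 3.0]
gripper_width: 0.0111
gripper_force: 59.1
```

```bash
python3 - <<'E'
from h import *
im,K,T=grab('top'); im2,_,_=grab('scene'); print(robot.get_state()['contact_force'])
cv2.imwrite('pics/c1.png',np.hstack([cv2.resize(im[130:280,120:290],None,fx=2.3,fy=2.3),cv2.resize(im2[130:280,170:340],None,fx=2.3,fy=2.3)]))
E
```

```text
[ 5.02726784e+00 -3.96542319e-03  4.29151210e+00]
```

View pics/c1.png

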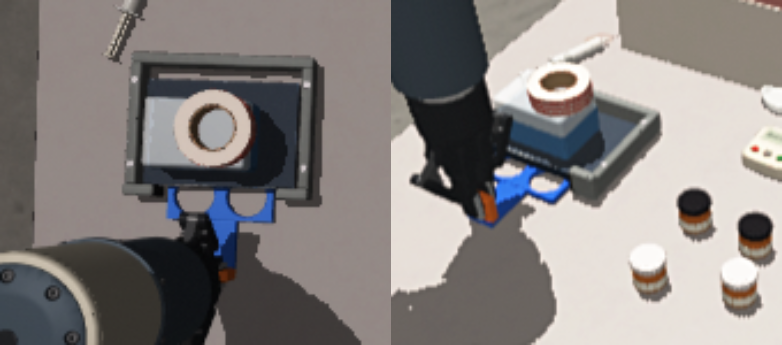

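The plate is emerging straight between the stops, with its front holes visible at (190,205) and (250,205). The stack is held upright in the bay. I'll keep drawing.

>>> servo_tool(commands=[0,0.4,0,0,0,0.8,0,0,0,1.2,0,0,0,1.6,0,0,0,2.0,0,0,0,2.4,0,0,0,2.8,0,0,0,3.2,0,0,0,3.6,0,0,0,4.0,0,0,0,4.4,0,0,0,4.8,0,0])

```text
t: 5.7
eef_pos: [0.4014, 0.2517, 0.0143]
eef_rot: [-0.694, 0.72, -0.0, 0.002]
contact_force: [5.4, -0.9, 4.2]
gripper_width: 0.0112
gripper_force: 59.7
```

>>> servo_tool(commands=[0,0.4,0,0,0,0.8,0,0,0,1.2,0,0,0,1.6,0,0,0,2.0,0,0,0,2.4,0,0,0,2.8,0,0,0,3.2,0,0,0,3.6,0,0,0,4.0,0,0,0,4.4,0,0,0,4.8,0,0])

```text
t: 6.9
eef_pos: [0.3532, 0.2536, 0.0143]
eef_rot: [-0.694, 0.72, -0.0, 0.001]
contact_force: [5.0, -0.9, 5.4]
gripper_width: 0.0112
gripper_force: 59.9
```

>>> servo_tool(commands=[0,0.5,0,0,0,1.0,0,0,0,1.5,0,0,0,2.0,0,0,0,2.0,0,0,0,2.0,0,0,0,2.0,0,0])

```text
t: 7.6
eef_pos: [0.3326, 0.2544, 0.0143]
eef_rot: [-0.694, 0.72, 0.0, 0.001]
contact_force: [-0.5, 0.7, 10.0]
gripper_width: 0.0112
gripper_force: 60.4
```

```bash
python3 - <<'E'
from h import *
im,K,T=grab('top'); im2,_,_=grab('scene'); print(robot.get_state()['contact_force'])
cv2.imwrite('pics/c2.png',np.hstack([cv2.resize(im[130:300,120:290],None,fx=2.3,fy=2.3),cv2.resize(im2[130:300,170:340],None,fx=2.3,fy=2.3)]))
E
```

```text
[ 0.32880811  0.51810035 10.03607954]
```

View pics/c2.png

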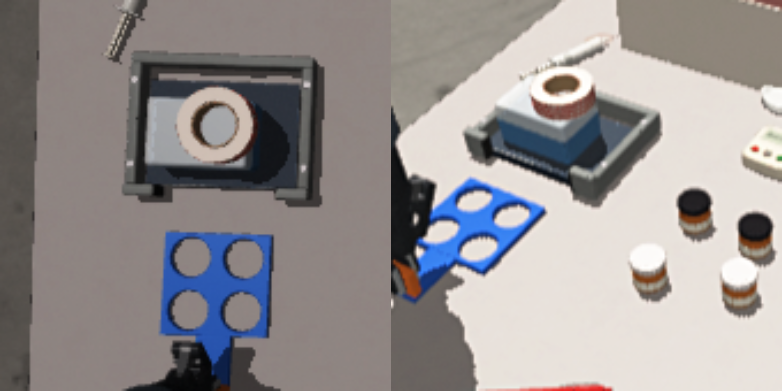

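The plate is fully out in front of the bay. In the left crop the book, box and tape are still stacked at (215,130), and the book lies against the stops. Next I'll measure the shaker closely while the arm is away.

```bash
python3 - <<'E'
from h import *
im,K,T=grab('top','top2.png'); im2,K2,T2=grab('scene','scene2.png')
np.savez('cams.npz',Kt=K,Tt=T,Ks=K2,Ts=T2)
a=cv2.resize(im[142:237,372:467],(400,400),interpolation=cv2.INTER_CUBIC)
b=cv2.resize(im2[195:295,360:460],(400,400),interpolation=cv2.INTER_CUBIC)
cv2.imwrite('pics/c3.png',np.hstack([a,b]))
E
```

```text
(no output)
```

View pics/c3.png

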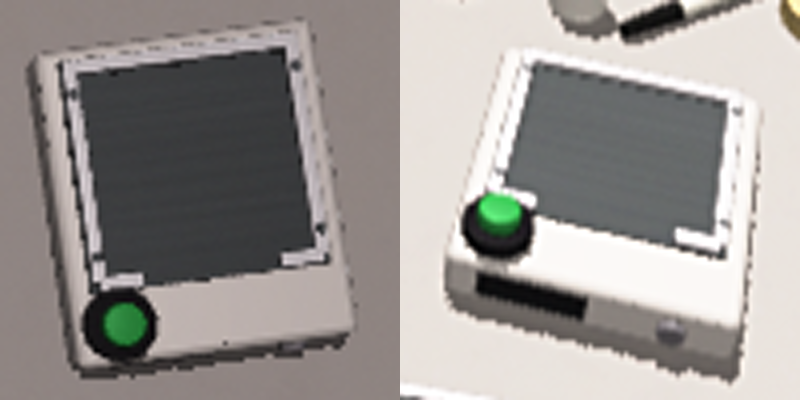

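The bed's dark rectangle spans roughly (80,75)–(285,50)–(315,255)–(105,280) in the left crop, with the open front at the bottom. The button is at (127,323).

```bash
cat > m2.py <<'E'
from h import *
d=np.load('cams.npz')
for n,K,T,roi in (('top2',d['Kt'],d['Tt'],(380,148,460,228)),('scene2',d['Ks'],d['Ts'],(370,200,452,262))):
    im=cv2.imread(f'pics/{n}.png'); F=6; up=cv2.resize(im,None,fx=F,fy=F,interpolation=cv2.INTER_CUBIC)
    toP=lambda q:(np.asarray(q,float)+.5)/F-.5
    H,S,V=cv2.split(cv2.cvtColor(up,cv2.COLOR_BGR2HSV))
    m=((V<125)&(V>45)).astype(np.uint8)
    m=cv2.morphologyEx(m,cv2.MORPH_OPEN,np.ones((61,61),np.uint8))
    c=blobs(m>0,60*60*20,tuple(F*v for v in roi))[0]
    P=ray(toP(c[:,0]),K,T,.04)[:,:2].astype(np.float32)
    r=cv2.minAreaRect(P*1000); print(n,'bed rect',np.round(r[0],1),np.round(r[1],1),round(r[2],1))
    # trimmed edges: fit lines to the points on each side
    ang=np.deg2rad(r[2]); ang=(ang+np.pi/4)%(np.pi/2)-np.pi/4
    Rm=np.array([[np.cos(ang),-np.sin(ang)],[np.sin(ang),np.cos(ang)]]); q=(P-np.array(r[0])/1000)@Rm
    print('  local edges x',np.percentile(q[np.abs(q[:,1])<.035][:,0],[5,95]).round(4),'y',np.percentile(q[np.abs(q[:,0])<.03][:,1],[5,95]).round(4),'yaw',ang.round(4))
    for sgn in (-1,1):
        k=(np.abs(q[:,0])<.035)&(q[:,1]*sgn>.04); print('  side slope',np.polyfit(q[k][:,0],q[k][:,1],1)[0].round(4),end='')
        k=(np.abs(q[:,1])<.035)&(q[:,0]*sgn>.04); print('  end slope',-np.polyfit(q[k][:,1],q[k][:,0],1)[0].round(4))
    g=blobs((H>45)&(H<85)&(S>120)&(V>80),2000,tuple(F*v for v in ((380,200,420,235) if n=='top2' else (372,235,400,265))))[0]
    print('  button',[ray(toP(cen(g)),K,T,z)[0].round(4).tolist() for z in (.045,.055)])
    b=(H>100)&(H<125)&(S>150)&(V>90)
    if n=='top2':
        cs,hi=cv2.findContours((b.astype(np.uint8)*255)[190*F:270*F,170*F:250*F],cv2.RETR_CCOMP,cv2.CHAIN_APPROX_NONE)
        hs=[cen(c)+np.array([170*F,190*F]) for c,h in zip(cs,hi[0]) if h[3]>=0 and cv2.contourArea(c)>1500]
        Q=ray([toP(h) for h in hs],K,T,.004); print('  holes',Q[:,:2].round(4).tolist(),'mean',Q.mean(0).round(4))
E
python3 m2.py; python3 -c "
from h import *
go(.3,.2,.2,0)"
```

```text
top2 bed rect [ 602.9 -228.2] [121.4 117.8] 6.5
  local edges x [-0.0603  0.0603] y [-0.0581  0.0585] yaw 0.113
  side slope 0.0332  end slope -0.0163
  side slope -0.0138  end slope 0.018
  button [[0.5181, -0.1853, 0.045], [0.5181, -0.183, 0.055]]
  holes [[0.4636, 0.2248], [0.4658, 0.279]] mean [0.4647 0.2519 0.004 ]
cmd [  5.52   3.03 -18.58] roll -1.608 curyaw -1.608 pos [0.3326 0.2544 0.0143] t 7.8Traceback (most recent call last):
  File "m2.py", line 9, in <module>
    c=blobs(m>0,60*60*20,tuple(F*v for v in roi))[0]
      ~~~~~~~~~~~~~~~~~~~~~~~~~~~~~~~~~~~~~~~~~~~^^^
IndexError: list index out of range
```

>>> servo_tool(commands=[0,0,-1,0,0,0,-3,0,0,0,-6,0,0,0,-10,0,0,0,-15,0,0,0,-15,0,0,0,-15,0,0,0,-15,0])

```text
t: 8.6
eef_pos: [0.3308, 0.2523, 0.1617]
eef_rot: [-0.693, 0.721, 0.0, -0.002]
contact_force: [0.5, 0.4, -2.6]
gripper_width: 0.0111
gripper_force: 58.8
```

```bash
python3 -c "
from h import *
go(.502,-.242,.16,-np.pi/2+.115); print(robot.get_state()['contact_force'])"
```

```text
cmd [ 48.73 -19.     0.25] roll -0.153 curyaw -1.609 pos [0.3308 0.2523 0.1617] t 8.6
[ 0.47059822  0.44852585 -2.60919794]
```

Moving at a moderate speed (about 35 mm per row).

>>> servo_tool(commands=[3,-1.2,0,-0.01,7,-2.7,0,-0.02,11,-4.3,0,-0.04,15,-5.9,0,-0.05,19,-7.4,0,-0.06,23,-9,0,-0.08,27,-10.5,0,-0.09,31,-12.1,0,-0.1,35,-13.7,0,-0.11,39,-15.2,0,-0.13,43,-16.8,0,-0.14,46,-18,0,-0.15])

```text
t: 9.8
eef_pos: [0.4935, -0.215, 0.1608]
eef_rot: [0.745, -0.667, -0.002, 0.001]
contact_force: [0.4, 0.8, -0.5]
gripper_width: 0.0107
gripper_force: 58.8
```

```bash
python3 -c "
from h import *
go(.502,-.242,.085,-np.pi/2+.115); print(robot.get_state()['contact_force'])"
```

```text
cmd [ 2.78 -0.58  7.57] roll -0.004 curyaw -1.46 pos [ 0.4935 -0.215   0.1608] t 9.8
[ 0.38481239  0.82273529 -0.45751485]
```

>>> servo_tool(commands=[1.5,-0.3,1,0,2.8,-0.6,3,0,2.8,-0.6,5,0,2.8,-0.6,7,0,2.8,-0.6,8,0,2.8,-0.6,8,0,2.8,-0.6,8,0,2.8,-0.6,8,0])

```text
t: 10.6
eef_pos: [0.5044, -0.2402, 0.0844]
eef_rot: [0.746, -0.666, 0.001, -0.0]
contact_force: [-0.4, 0.6, -0.7]
gripper_width: 0.0111
gripper_force: 58.9
```

```bash
cat > m3.py <<'E'
from h import *
im,K,T=grab('top','top3.png'); iw,Kw,Tw=grab('wrist','w3.png'); s=robot.get_state(); z=s['eef_pos'][2]-.0143+.004
F=6; up=cv2.resize(im,None,fx=F,fy=F,interpolation=cv2.INTER_CUBIC); H,S,V=cv2.split(cv2.cvtColor(up,cv2.COLOR_BGR2HSV))
b=((H>100)&(H<128)&(S>120)&(V>60)).astype(np.uint8)*255; m=np.zeros_like(b); m[140*F:260*F,370*F:470*F]=b[140*F:260*F,370*F:470*F]
cs,hi=cv2.findContours(m,cv2.RETR_CCOMP,cv2.CHAIN_APPROX_NONE)
hs=[cen(c) for c,h in zip(cs,hi[0]) if h[3]>=0 and cv2.contourArea(c)>3000]
Q=ray([(h+.5)/F-.5 for h in hs],K,T,z)[:,:2]; print('z',z,'holes',Q.round(4).tolist(),'mean',Q.mean(0).round(4))
go(.502,-.242,.075,-np.pi/2+.115)
cv2.imwrite('pics/c4.png',np.hstack([cv2.resize(im[142:250,372:480],(400,400),interpolation=cv2.INTER_CUBIC),cv2.resize(iw,(400,250))[:, :].repeat(1,0) if 0 else cv2.copyMakeBorder(cv2.resize(iw,(400,250)),0,150,0,0,0)]))
E
python3 m3.py
```

```text
z 0.07409197727845865 holes [[0.6392, -0.2511]] mean [ 0.6392 -0.2511]
cmd [0.15 0.25 0.94] roll -0.003 curyaw -1.459 pos [ 0.5043 -0.2402  0.0844] t 10.7
```

View pics/c4.png

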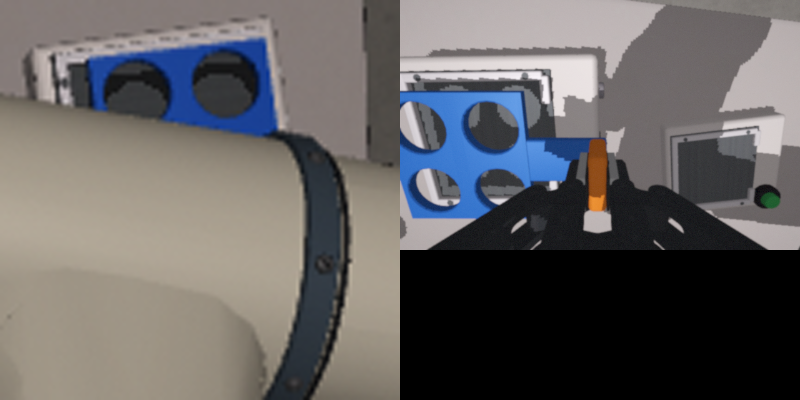

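In the left crop the plate sits over the bed with its rear holes visible. The arm hides the front. The wrist crop shows the handle in the grip with the tongue pointing to the front. The hole position from the top camera agrees with the arm's own pose to 1 mm.

```bash
python3 -c "
from h import *
go(.607-.1053,-.2293-.0122,.0555,-np.pi/2+.115)"
```

```text
cmd [0.1  0.28 2.89] roll -0.003 curyaw -1.459 pos [ 0.5043 -0.2402  0.0844] t 10.7
```

>>> servo_tool(commands=[0.1,0.28,0.5,0,0.1,0.28,1,0,0.1,0.28,1.4,0,0.1,0.28,1.7,0,0.1,0.28,2.0,0,0.1,0.28,2.3,0,0.1,0.28,2.5,0,0.1,0.28,2.7,0,0.1,0.28,2.9,0,0.1,0.28,2.9,0,0.1,0.28,2.9,0])

```text
t: 11.8
eef_pos: [0.5012, -0.2415, 0.0545]
eef_rot: [0.746, -0.666, 0.0, -0.0]
contact_force: [-0.8, -0.0, -1.5]
gripper_width: 0.0109
gripper_force: 58.9
```

```bash
python3 -c "
from h import *
go(.607-.1053,-.2293-.0122,.0555,-np.pi/2+.115); grab('wrist','w4.png')"
```

```text
cmd [ 0.01 -0.05 -0.1 ] roll -0.003 curyaw -1.459 pos [ 0.5012 -0.2415  0.0545] t 11.8
```

View pics/w4.png

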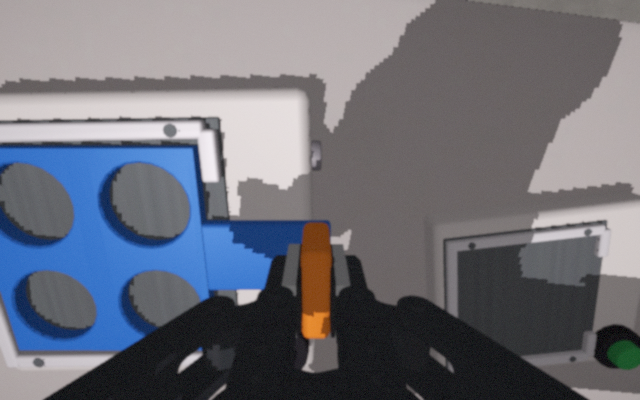

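The plate lies inside the rim: right rim wall at row 125, left at row 358, with similar gaps and the tongue through the opening. Opening the fingers and lifting straight up.

>>> servo_tool(commands=[0,0,0,0,0,0,0,0,0,0,0,0,0,0,0,0,0,0,-1,0,0,0,-3,0,0,0,-6,0,0,0,-10,0,0,0,-14,0,0,0,-17,0,0,0,-17,0,0,0,-17,0], fingers=4)

```text
t: 13.05
eef_pos: [0.5013, -0.2414, 0.2255]
eef_rot: [0.746, -0.666, 0.001, -0.001]
contact_force: [0.2, 0.1, -0.7]
gripper_width: 0.04
gripper_force: 0.0
```

```bash
cat > jars.py <<'E'
from h import *
im,K,T=grab('wrist','w5.png'); np.savez('w5.npz',K=K,T=T); go(.5,-.24,.22)
print(proj([[.607,-.2293,.048],[.54,.03,.036],[.53,-.04,.036],[.5,0,0]],K,T).round())
E
python3 jars.py
```

```text
cmd [-0.13  0.06  0.43] roll 0 curyaw -1.459 pos [ 0.5008 -0.2412  0.2243] t 13.1
[[204. 172.]
 [259. 381.]
 [272. 334.]
 [296. 343.]]
```

View pics/w5.png

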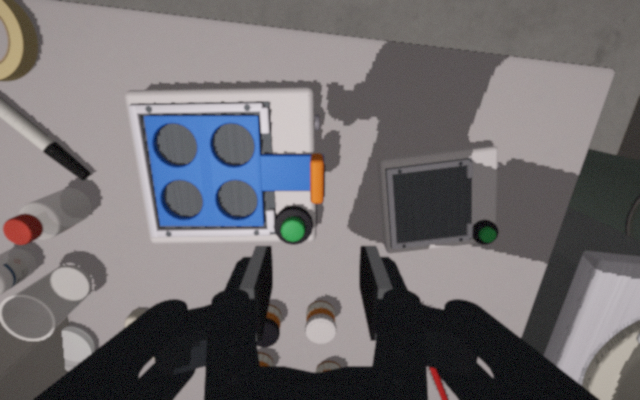

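The plate lies flat in the bed with its holes at about (177,143), (235,143), (183,198) and (238,198), and its tongue to the front. The jars are partly hidden behind the fingers at the bottom. Measuring the holes from this image and the jars from the top camera.

```bash
cat > m4.py <<'E'
from h import *
im=cv2.imread('pics/w5.png'); d=np.load('w5.npz'); K,T=d['K'],d['T']; F=4
up=cv2.resize(im,None,fx=F,fy=F,interpolation=cv2.INTER_CUBIC); H,S,V=cv2.split(cv2.cvtColor(up,cv2.COLOR_BGR2HSV))
b=((H>98)&(H<128)&(S>110)&(V>110)).astype(np.uint8)*255
cs,hi=cv2.findContours(b[90*F:250*F,120*F:340*F],cv2.RETR_CCOMP,cv2.CHAIN_APPROX_NONE)
Q=[]
for c,h in zip(cs,hi[0]):
    if h[3]>=0 and cv2.contourArea(c)>400*F*F:
        e=cv2.fitEllipse(c+np.array([120*F,90*F])); Q.append(ray((np.array(e[0])+.5)/F-.5,K,T,.047)[0,:2]); print(np.array(e[0])/F,np.array(e[1])/F,Q[-1].round(4))
Q=np.array(Q); print('mean',Q.mean(0).round(4))
# scene/top jars
it,Kt,Tt=grab('top','top5.png'); h2=cv2.cvtColor(it,cv2.COLOR_BGR2HSV); H,S,V=cv2.split(h2)
for n,m in (('black',V<60),('white',(V>195)&(S<40))):
    for c in blobs(m,60,(285,190,360,265)):
        (x,y),r=cv2.minEnclosingCircle(c); p=ray(cen(c),Kt,Tt,.036)[0]; print(n,cen(c).round(1),round(r,1),p.round(4))
E
python3 m4.py
```

```text
[236.73506165 199.44754028] [38.13559341 41.42891693] [ 0.5756 -0.2054]
[182.04046631 199.489151  ] [37.24613953 42.32833481] [ 0.6292 -0.1993]
[232.72360229 144.81596375] [41.36855316 44.4825325 ] [ 0.5816 -0.259 ]
[175.27760315 144.89633179] [40.35122681 45.53664398] [ 0.6352 -0.2529]
mean [ 0.6054 -0.2291]
black [356.3 220.1] 27.6 [ 0.5147 -0.0832  0.036 ]
black [305.8 208.9] 10.0 [0.5412 0.0335 0.036 ]
black [337.1 210.7] 9.6 [ 0.5366 -0.0388  0.036 ]
```

```bash
python3 -c "
from h import *
go(.5367,-.039,.13,-.672)"
```

```text
cmd [-19.68  -5.87   9.36] roll -0.787 curyaw -1.459 pos [ 0.5005 -0.2412  0.2236] t 13.15
```

>>> servo_tool(commands=[-4,-1.2,0,-0.1,-8,-2.4,1,-0.25,-12,-3.6,3,-0.4,-16,-4.8,5,-0.55,-19.7,-5.9,7,-0.68,-19.7,-5.9,9.4,-0.787,-19.7,-5.9,9.4,-0.787,-19.7,-5.9,9.4,-0.787,-19.7,-5.9,9.4,-0.787], fingers=6)

```text
t: 14.05
eef_pos: [0.5383, -0.0399, 0.1315]
eef_rot: [0.944, -0.331, 0.001, -0.0]
contact_force: [-0.6, -0.0, -0.2]
gripper_width: 0.0603
gripper_force: 0.0
```

```bash
cat > look.py <<'E'
from h import *; import sys
ex=np.array([float(sys.argv[1]),float(sys.argv[2]),.036])
im,K,T=grab('wrist',sys.argv[3]+'.png'); go(*ex[:2],.008,-.672)
print(proj(ex,K,T).round(), 'others',proj([[.5414,.0335,.036],[.45,.04,.036],[.471,-.05,.036]],K,T).round().tolist())
E
python3 look.py .5367 -.039 w6
```

```text
cmd [-0.2   0.05 12.37] roll -0.003 curyaw -0.675 pos [ 0.5383 -0.0399  0.1317] t 14.1
[[315. 200.]] others [[237.0, 252.0], [306.0, 333.0], [379.0, 255.0]]
```

View pics/w6.png

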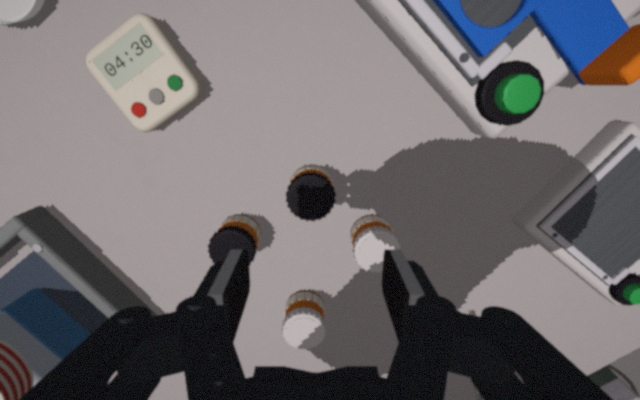

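The wrist view shows the target black lid at (311,195), the other black one at (234,242), and white lids at (375,245) and (303,328). All are close to the predicted pixels.

```bash
cat > lid.py <<'E'
from h import *
# lid centre near expected (x,y): largest blob of black (V<45) or white (S<45, below-orange) around the projection
def lid(ex,color,tag,yaw=-.672,im=None,r=34,z=.036):
    im,K,T=grab('wrist',tag+'.png'); u,v=proj([[*ex,z]],K,T)[0].astype(int)
    H,S,V=cv2.split(cv2.cvtColor(im,cv2.COLOR_BGR2HSV))
    if color=='black': m=V<48
    else:  m=(S<22)&(V>np.percentile(V[max(v-r,0):v+r,u-r:u+r],70))
    cs=blobs(m,150,(max(u-r,0),max(v-r,0),u+r,v+r))
    c=min(cs,key=lambda c:np.hypot(*(cen(c)-[u,v]))); e=cv2.fitEllipse(cv2.convexHull(c)); mc=cv2.minEnclosingCircle(c)
    print('exp px',(u,v),'cen',cen(c).round(1),'ell',np.round(e[0],1),np.round(e[1],1),'circ',np.round(mc[0],1),round(mc[1],1))
    p=ray([e[0],mc[0]],K,T,z)[:,:2]; print('lid',p.round(4).tolist(),'diam mm',(np.array(e[1])/K[0,0]*(T[2,3]-z)*1000).round(1))
    return p[0]
E
python3 - <<'E'
from lid import *
p=lid((.5367,-.039),'black','w7'); go(*p,.008,-.672)
im=cv2.imread('pics/w7.png'); h=cv2.cvtColor(im,cv2.COLOR_BGR2HSV)
for q in [(375,235),(378,252),(300,322),(310,338),(400,215),(340,235)]: print(q,h[q[1],q[0]])
E
```

```text
exp px (np.int64(314), np.int64(200)) cen [311.  195.7] ell [310.8 195.7] [46.3 46.9] circ [311. 196.] 23.8
lid [[0.5414, -0.0389], [0.5412, -0.0389]] diam mm [32.2 32.6]
cmd [ 0.17 -0.24 12.36] roll -0.002 curyaw -0.674 pos [ 0.5383 -0.0398  0.1316] t 14.15
(375, 235) [  8   8 123]
(378, 252) [  0  11 190]
(300, 322) [  3  12 188]
(310, 338) [ 10  15 105]
(400, 215) [165  17  89]
(340, 235) [  0  16 163]
```

>>> servo_tool(commands=[0.2,-0.24,3,0,0.2,-0.24,6,0,0.2,-0.24,9,0,0.2,-0.24,11,0,0.2,-0.24,12.3,0,0.2,-0.24,12.3,0,0.2,-0.24,12.3,0])

```text
t: 14.85
eef_pos: [0.5414, -0.0388, 0.0083]
eef_rot: [0.944, -0.33, 0.001, -0.0]
contact_force: [0.3, -0.5, 0.7]
gripper_width: 0.0597
gripper_force: 0.0
```

>>> servo_tool(commands=[0,0,0,0,0,0,0,0,0,0,0,0,0,0,0,0,0,0,0,0,0,0,-1,0,0,0,-4,0,0,0,-8,0,0,0,-12,0,0,0,-12,0,0,0,-12,0], fingers=2.5)

```text
t: 15.95
eef_pos: [0.5412, -0.0382, 0.1288]
eef_rot: [0.944, -0.33, 0.001, -0.001]
contact_force: [-0.3, -0.3, -1.9]
gripper_width: 0.0341
gripper_force: 59.7
```

```bash
cat > inhand.py <<'E'
from h import *; import sys
im,K,T=grab('wrist',sys.argv[1]+'.png'); s=robot.get_state(); p=s['eef_pos']; go(p[0],p[1],p[2])
M=R.from_quat(s['eef_rot']).as_matrix(); top=p[2]+.028
print('tcp-lid px',proj([p+[0,0,.028]],K,T).round())
E
python3 inhand.py w8
```

```text
cmd [0. 0. 0.] roll 0 curyaw -0.672 pos [ 0.5403 -0.0383  0.1274] t 16.0
tcp-lid px [[315. 296.]]
```

View pics/w8.png

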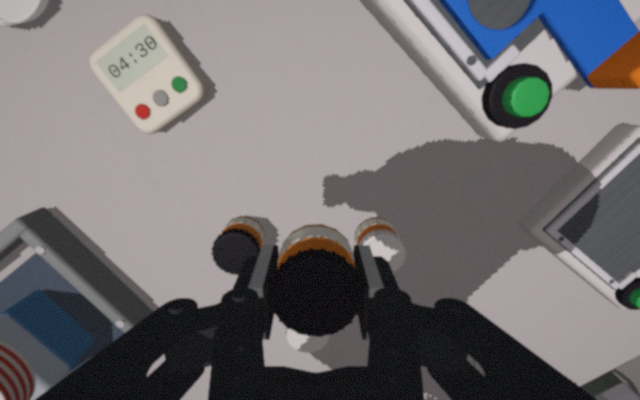

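The jar is gripped upright with its lid at (316,292), within about 1 mm of the tool axis. Now to hole1.

```bash
python3 -c "
from h import *
go(.6351,-.2524,.075,-.672);go(.6351,-.2524,.049,-.672)"
```

```text
cmd [20.75 10.85  5.22] roll -0.0 curyaw -0.672 pos [ 0.5403 -0.0383  0.1274] t 16.0
cmd [20.75 10.86  7.82] roll -0.0 curyaw -0.672 pos [ 0.5403 -0.0383  0.1274] t 16.0
```

>>> servo_tool(commands=[4,2.1,0,0,8,4.2,0,0,12,6.3,0,0,16,8.4,0,0,19,10,1,0,20.7,10.8,2.5,0,20.7,10.8,3.5,0,20.7,10.8,4,0,20.7,10.8,4,0,20.7,10.8,4,0,20.7,10.8,4,0])

```text
t: 17.1
eef_pos: [0.6359, -0.2512, 0.0885]
eef_rot: [0.944, -0.329, 0.001, -0.0]
contact_force: [0.3, -0.3, 0.2]
gripper_width: 0.0342
gripper_force: 59.8
```

```bash
python3 -c "
from h import *
grab('wrist','w9.png');go(.6351,-.2524,.049,-.672)"
```

```text
cmd [-0.    0.14  3.95] roll 0.001 curyaw -0.671 pos [ 0.636  -0.2513  0.0885] t 17.15
```

View pics/w9.png

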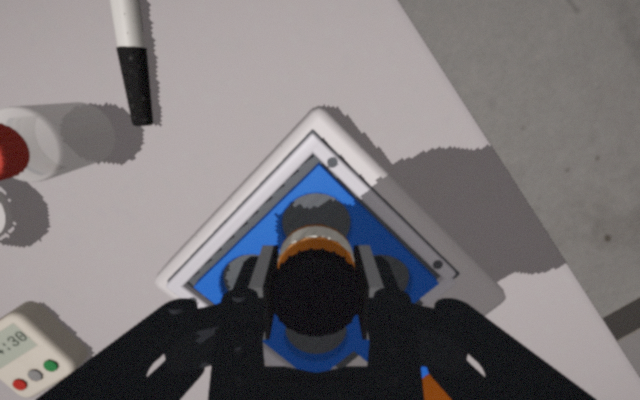

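The held jar is centred on the plate's diagonal, with the plate corner at (316,155) and hole1 at (315,215) just beyond it. Lowering.

>>> servo_tool(commands=[0,0.14,1,0,0,0.14,2,0,0,0.14,2.6,0,0,0.14,3.1,0,0,0.14,3.5,0,0,0.14,3.8,0,0,0.14,3.95,0,0,0.14,3.95,0,0,0.14,3.95,0])

```text
t: 18.05
eef_pos: [0.6357, -0.2532, 0.0496]
eef_rot: [0.944, -0.329, 0.002, 0.0]
contact_force: [-0.7, 1.0, 8.1]
gripper_width: 0.0341
gripper_force: 60.8
```

>>> servo_tool(commands=[0,0,0,0,0,0,0,0,0,0,0,0,0,0,0,0,0,0,-1,0,0,0,-3,0,0,0,-6,0,0,0,-9,0,0,0,-9,0], fingers=5)

```text
t: 18.95
eef_pos: [0.6372, -0.2542, 0.1445]
eef_rot: [0.944, -0.329, 0.005, 0.0]
contact_force: [0.4, 1.0, 0.8]
gripper_width: 0.0499
gripper_force: 0.0
```

```bash
python3 - <<'E'
from lid import *
p=lid((.6355,-.253),'black','w10',z=.076); print('hole1 (.6359,-.2530)')
im,K,T=grab('top','top10.png'); cs=blobs(cv2.cvtColor(im,cv2.COLOR_BGR2HSV)[:,:,2]<60,60,(285,190,360,225)); print([(cen(c).round(1),ray(cen(c),K,T,.036)[0].round(3)) for c in cs])
go(.541,.035,.13,-.672); go(.475,-.05,.13,-.672)
E
```

```text
exp px (np.int64(314), np.int64(214)) cen [316.3 215.8] ell [316.2 215.6] [50.7 52.7] circ [316.3 214.8] 26.7
lid [[0.6345, -0.2534], [0.6349, -0.2538]] diam mm [31.3 32.5]
hole1 (.6359,-.2530)
[(array([305.8, 208.9]), array([0.541, 0.034, 0.036]))]
cmd [-25.3  -16.68   0.91] roll 0.0 curyaw -0.672 pos [ 0.6352 -0.253   0.1395] t 19.05
cmd [-25.18  -5.92   0.9 ] roll 0.0 curyaw -0.672 pos [ 0.6352 -0.253   0.1395] t 19.05
```

>>> servo_tool(commands=[-4,-2.7,0,0,-8,-5.4,0,0,-12,-8.1,0,0,-16,-10.8,0,0,-20,-13.5,0,0,-23,-15.6,0.5,0,-25,-16.9,1,0,-25,-16.9,1,0,-25,-16.9,1,0,-25,-16.9,1,0], fingers=6)

```text
t: 20.05
eef_pos: [0.5442, 0.0342, 0.1277]
eef_rot: [0.944, -0.33, -0.0, 0.0]
contact_force: [0.0, -0.0, -0.5]
gripper_width: 0.0603
gripper_force: 0.0
```

```bash
python3 - <<'E'
from lid import *
p=lid((.545,.034),'black','w11'); go(*p,.0083,-.672)
E
```

```text
exp px (np.int64(313), np.int64(198)) cen [310.8 198.6] ell [310.8 198.5] [47.  47.9] circ [310.9 198.4] 24.1
lid [[0.5464, 0.0356], [0.5465, 0.0355]] diam mm [32.1 32.7]
cmd [ 0.06 -0.25 11.95] roll -0.001 curyaw -0.673 pos [0.5444 0.0341 0.1278] t 20.1
```

>>> servo_tool(commands=[0.15,-0.25,3,0,0.15,-0.25,6,0,0.15,-0.25,9,0,0.15,-0.25,11,0,0.15,-0.25,11.95,0,0.15,-0.25,11.95,0,0.15,-0.25,11.95,0])

```text
t: 20.8
eef_pos: [0.5478, 0.0357, 0.0093]
eef_rot: [0.944, -0.33, 0.001, -0.0]
contact_force: [0.3, -0.1, -0.3]
gripper_width: 0.0598
gripper_force: 0.0
```

>>> servo_tool(commands=[0,0,0,0,0,0,0,0,0,0,0,0,0,0,0,0,0,0,0,0,0,0,-1,0,0,0,-4,0,0,0,-8,0,0,0,-12,0,0,0,-12,0,0,0,-12,0,0,0,-12,0], fingers=2.5)

```text
t: 22.0
eef_pos: [0.546, 0.0359, 0.1275]
eef_rot: [0.944, -0.33, -0.001, 0.0]
contact_force: [-0.1, -0.5, -0.5]
gripper_width: 0.0338
gripper_force: 59.7
```

```bash
python3 - <<'E'
from lid import *
s=robot.get_state()['eef_pos']; im,K,T=grab('wrist','w12.png')
u,v=proj([s+[0,0,.028]],K,T)[0]; V=cv2.cvtColor(im,cv2.COLOR_BGR2HSV)[:,:,2]
col=V[int(v)-70:int(v)+70,int(u)-4:int(u)+5].mean(1); r=np.where(col<48)[0]; print('tcp px',u,v,'dark rows',r.min()+int(v)-70,r.max()+int(v)-70)
w8=cv2.cvtColor(cv2.imread('pics/w8.png'),cv2.COLOR_BGR2HSV)[:,:,2]; r=np.where(w8[226:366,311:320].mean(1)<48)[0]; print('w8 rows',r.min()+226,r.max()+226)
go(.6298,-.1993,.085,-.672)
E
```

```text
tcp px 313.6850613316517 297.3583829253248 dark rows 251 334
w8 rows 250 334
cmd [21.21 13.17  4.21] roll 0.0 curyaw -0.672 pos [0.5459 0.0358 0.1272] t 22.05
```

>>> servo_tool(commands=[4,2.5,0,0,8,5,0,0,12,7.5,0,0,16,10,0,0,19,11.8,1,0,21.2,13.2,2.5,0,21.2,13.2,3.5,0,21.2,13.2,4,0,21.2,13.2,4,0,21.2,13.2,4,0,21.2,13.2,4,0])

```text
t: 23.15
eef_pos: [0.6311, -0.1985, 0.0894]
eef_rot: [0.944, -0.329, 0.001, -0.0]
contact_force: [-0.2, 0.0, -0.3]
gripper_width: 0.0341
gripper_force: 59.8
```

```bash
python3 -c "
from h import *
go(.6298,-.1993,.0498,-.672)"
```

```text
cmd [-0.06  0.15  3.96] roll 0.002 curyaw -0.67 pos [ 0.6311 -0.1985  0.0894] t 23.15
```

>>> servo_tool(commands=[-0.06,0.14,1,0,-0.06,0.14,2,0,-0.06,0.14,2.6,0,-0.06,0.14,3.1,0,-0.06,0.14,3.5,0,-0.06,0.14,3.8,0,-0.06,0.14,3.95,0,-0.06,0.14,3.95,0,-0.06,0.14,3.95,0])

```text
t: 24.05
eef_pos: [0.6295, -0.2, 0.05]
eef_rot: [0.944, -0.329, 0.0, 0.0]
contact_force: [-2.3, 1.8, 6.3]
gripper_width: 0.0342
gripper_force: 60.4
```

>>> servo_tool(commands=[0,0,0,0,0,0,0,0,0,0,0,0,0,0,0,0,0,0,-1,0,0,0,-3,0,0,0,-6,0,0,0,-9,0,0,0,-9,0], fingers=5)

```text
t: 24.95
eef_pos: [0.6321, -0.2011, 0.1453]
eef_rot: [0.944, -0.329, 0.005, -0.0]
contact_force: [0.3, -0.1, 0.3]
gripper_width: 0.0503
gripper_force: 0.0
```

```bash
python3 - <<'E'
from lid import *
p=lid((.6298,-.1993),'black','w13',z=.076)
go(.478,-.052,.13,-.672)
E
```

```text
exp px (np.int64(314), np.int64(215)) cen [317.3 215.7] ell [317.2 215.6] [50.7 52.3] circ [316.7 215.1] 26.6
lid [[0.6287, -0.2005], [0.6292, -0.2004]] diam mm [31.4 32.4]
cmd [-21.22  -2.1    1.15] roll 0.0 curyaw -0.672 pos [ 0.631  -0.2005  0.1426] t 25.0
```

>>> servo_tool(commands=[-4,-0.4,0,0,-8,-0.8,0,0,-12,-1.2,0,0,-16,-1.6,0,0,-19,-1.9,0.5,0,-21.2,-2.1,1.2,0,-21.2,-2.1,1.2,0,-21.2,-2.1,1.2,0,-21.2,-2.1,1.2,0], fingers=6)

```text
t: 25.9
eef_pos: [0.4771, -0.052, 0.127]
eef_rot: [0.944, -0.33, 0.0, 0.0]
contact_force: [-0.4, -0.8, 0.2]
gripper_width: 0.0598
gripper_force: 0.0
```

```bash
python3 - <<'E'
from h import *
im,K,T=grab('wrist','w14.png'); np.savez('w14.npz',K=K,T=T); go(.478,-.052,.0083,-.672)
u,v=proj([[.478,-.052,.036]],K,T)[0].round().astype(int); print(u,v)
H,S,V=cv2.split(cv2.cvtColor(im,cv2.COLOR_BGR2HSV)); sub=(slice(v-44,v+44,6),slice(u-44,u+44,6)); print(V[sub]); print(S[sub])
E
```

```text
cmd [ 0.06 -0.06 11.87] roll -0.0 curyaw -0.672 pos [ 0.4771 -0.0521  0.127 ] t 25.95
314 199
[[152 154 154 152 152 152 152 150 154 153 155 150 152 153 153]
 [153 153 153 154 154 153 151 154 154 153 154 153 154 154 153]
 [154 153 154 153 150 150 152 151 151 152 148 150 155 154 154]
 [153 152 154 153 153 148 109 129 107  97  84  86 133 150  88]
 [154 154 155 152 151 146  97 120 116  86  96  82  83  85  85]
 [155 155 152 154 138 149 159 180 182 159 140  86  82  84  79]
 [152 152 153 155 114  98  97  99 101  99  97  90  82  84  80]
 [153 153 152 154 172 100  97  99  98  99 101 175  81  85  84]
 [153 153 151 151 154  99  99 101 101  97  99 100  86  82  83]
 [153 153 151 154 181 100  99  99 100 101 102 103 151 152 101]
 [154 154 155 154 152 101 100 100 100 100  98 131 154 154 155]
 [152 153 154 155 153 164 118 144 149 159 167 155 152 152 153]
 [153 154 153 153 152 152 154 162 163 156 151 153 152 155 151]
 [153 154 155 154 151 154 154 154 155 151 152 153 154 153 154]
 [152 155 154 156 156 153 153 155 156 151 154 153 153 153 152]]
[[ 10  15  17  13  15  12  12  10  13  15  15  15  13  15  1
[... 185 characters left out ...]
2  14]
 [ 15  13  16  12  14  61  39  15  13  50 106  19  18  15  18]
 [ 15  15  13  17  39  14  11  10   8  13  13  44  16  18  16]
 [ 13  12  12  15  27  10   8  13  18  21  11  31  12  18  10]
 [ 13  10  13  17  10  18   8  13  13  15  15  12  22  12  12]
 [ 15  15  12  14  13  13   8  13  13  11  15  13  21  12  25]
 [ 13  12  14  13  10  15  10  10  13  10  18  10  14  15  15]
 [ 13  13  13  15  15  18  15  13  10  18  13  14  13  15  15]
 [ 13  15  15  16  15  11  15  12  14  13  12  15  15  13  13]
 [ 15  13  15  12  12  13  13  11  13  13  14  13  13  12  12]
 [ 15  13  15  13  15  13  13  12  18  12  10  15  17  13  13]
 [ 13  15  15  15  13  13  13  13  15  12  13  12  15  13  13]]
```

```bash
cat > white.py <<'E'
from h import *; import sys
def wlid(im,K,T,ex,r=32,z=.036):
    u,v=proj([[*ex,z]],K,T)[0].round().astype(int)
    H,S,V=cv2.split(cv2.cvtColor(im,cv2.COLOR_BGR2HSV))
    m=((S<26)&(((V>93)&(V<120))|(V>162))).astype(np.uint8)
    m=cv2.morphologyEx(cv2.morphologyEx(m,cv2.MORPH_CLOSE,np.ones((3,3))),cv2.MORPH_OPEN,np.ones((5,5)))
    c=blobs(m>0,200,(u-r,v-r,u+r,v+r))[0]; h=cv2.convexHull(c); e=cv2.fitEllipse(h); mc=cv2.minEnclosingCircle(c)
    p=ray([e[0],mc[0]],K,T,z)[:,:2]; print('px',(u,v),np.round(e[0],1),np.round(e[1],1),np.round(mc[0],1),round(mc[1],1),p.round(4).tolist()); return p[0]
E
python3 - <<'E'
from white import *
d=np.load('w14.npz'); p=wlid(cv2.imread('pics/w14.png'),d['K'],d['T'],(.478,-.052)); go(*p,.0088,-.672)
E
```

```text
px (np.int64(314), np.int64(199)) [314.9 202.9] [48.3 49. ] [314.8 202.9] 24.9 [[0.4751, -0.0509], [0.4752, -0.0508]]
cmd [-0.23  0.03 11.82] roll -0.0 curyaw -0.672 pos [ 0.4771 -0.0521  0.127 ] t 25.95
```

>>> servo_tool(commands=[-0.15,0.03,3,0,-0.15,0.03,6,0,-0.15,0.03,9,0,-0.15,0.03,11,0,-0.15,0.03,11.8,0,-0.15,0.03,11.8,0,-0.15,0.03,11.8,0])

```text
t: 26.65
eef_pos: [0.4762, -0.0511, 0.0097]
eef_rot: [0.944, -0.33, 0.001, -0.0]
contact_force: [-0.1, 0.2, 0.6]
gripper_width: 0.0599
gripper_force: 0.0
```

>>> servo_tool(commands=[0,0,0,0,0,0,0,0,0,0,0,0,0,0,0,0,0,0,0,0,0,0,-1,0,0,0,-4,0,0,0,-8,0,0,0,-12,0,0,0,-12,0,0,0,-12,0,0,0,-12,0], fingers=2.5)

```text
t: 27.85
eef_pos: [0.4743, -0.0509, 0.1283]
eef_rot: [0.944, -0.33, -0.001, 0.0]
contact_force: [0.0, 0.6, -1.0]
gripper_width: 0.034
gripper_force: 59.7
```

```bash
python3 - <<'E'
from h import *
s=robot.get_state()['eef_pos']; im,K,T=grab('wrist','w15.png')
u,v=proj([s+[0,0,.028]],K,T)[0].astype(int); h=cv2.cvtColor(im,cv2.COLOR_BGR2HSV); print(u,v)
for r in range(v-60,v+60,3): print(r,h[r,u-4:u+5,1:].mean(0).round(),end=' ')
print(); go(.5822,-.2591,.085,-.672)
E
```

```text
313 297
237 [177. 103.] 240 [211.  84.] 243 [202.  84.] 246 [94. 84.] 249 [16. 87.] 252 [14. 91.] 255 [ 14. 111.] 258 [ 14. 105.] 261 [ 13. 103.] 264 [ 13. 101.] 267 [ 15. 102.] 270 [ 16. 102.] 273 [ 14. 102.] 276 [ 16. 102.] 279 [ 13. 102.] 282 [ 15. 102.] 285 [ 15. 102.] 288 [ 15. 101.] 291 [ 15. 101.] 294 [ 17. 101.] 297 [ 15. 102.] 300 [ 15. 101.] 303 [ 15. 101.] 306 [ 14. 100.] 309 [ 16. 101.] 312 [ 15. 101.] 315 [ 14. 101.] 318 [ 15. 101.] 321 [ 16. 101.] 324 [ 15. 101.] 327 [ 15. 101.] 330 [ 13. 117.] 333 [ 12. 141.] 336 [16. 83.] 339 [14. 81.] 342 [16. 84.] 345 [17. 82.] 348 [16. 84.] 351 [17. 83.] 354 [15. 89.] 
cmd [21.42  9.56  4.27] roll 0.0 curyaw -0.672 pos [ 0.4742 -0.051   0.1279] t 27.9
```

>>> servo_tool(commands=[4,1.8,0,0,8,3.6,0,0,12,5.4,0,0,16,7.1,0,0,19,8.5,1,0,21.4,9.5,2.5,0,21.4,9.5,3.5,0,21.4,9.5,4,0,21.4,9.5,4,0,21.4,9.5,4,0,21.4,9.5,4,0])

```text
t: 29.0
eef_pos: [0.5839, -0.2579, 0.09]
eef_rot: [0.944, -0.329, 0.001, -0.0]
contact_force: [0.3, -0.0, 0.2]
gripper_width: 0.034
gripper_force: 59.8
```

```bash
python3 -c "
from h import *
go(.5820,-.2593,.0505,-.672)"
```

```text
cmd [-0.06  0.23  3.95] roll 0.001 curyaw -0.671 pos [ 0.5839 -0.2579  0.09  ] t 29.0
```

>>> servo_tool(commands=[-0.06,0.2,1,0,-0.06,0.2,2,0,-0.06,0.2,2.6,0,-0.06,0.2,3.1,0,-0.06,0.2,3.5,0,-0.06,0.2,3.8,0,-0.06,0.2,3.95,0,-0.06,0.2,3.95,0,-0.06,0.2,3.95,0])

```text
t: 29.9
eef_pos: [0.5819, -0.2598, 0.0503]
eef_rot: [0.944, -0.329, 0.0, 0.0]
contact_force: [-3.2, 1.8, 5.5]
gripper_width: 0.0339
gripper_force: 60.2
```

>>> servo_tool(commands=[0,0,0,0,0,0,0,0,0,0,0,0,0,0,0,0,0,0,-1,0,0,0,-3,0,0,0,-6,0,0,0,-9,0,0,0,-9,0], fingers=5)

```text
t: 30.8
eef_pos: [0.5844, -0.261, 0.1457]
eef_rot: [0.944, -0.329, 0.005, 0.0]
contact_force: [-0.2, 0.6, 0.1]
gripper_width: 0.0503
gripper_force: 0.0
```

```bash
python3 - <<'E'
from white import *
im,K,T=grab('wrist','w16.png'); wlid(im,K,T,(.5822,-.2591),36,.076)
go(.454,.0395,.13,-.672)
E
```

```text
px (np.int64(314), np.int64(215)) [322.5 220.5] [51. 72.] [320. 226.] 37.0 [[0.576, -0.261], [0.5739, -0.2573]]
cmd [-28.79 -15.41   1.16] roll 0.0 curyaw -0.672 pos [ 0.5834 -0.2602  0.143 ] t 30.85
```

>>> servo_tool(commands=[-4,-2.1,0,0,-8,-4.3,0,0,-12,-6.4,0,0,-16,-8.6,0,0,-20,-10.7,0,0,-24,-12.8,0,0,-27,-14.4,0.6,0,-28.8,-15.4,1.2,0,-28.8,-15.4,1.2,0,-28.8,-15.4,1.2,0,-28.8,-15.4,1.2,0], fingers=6)

```text
t: 31.95
eef_pos: [0.4525, 0.0396, 0.1275]
eef_rot: [0.944, -0.33, 0.0, 0.0]
contact_force: [-0.2, -0.7, -0.3]
gripper_width: 0.0601
gripper_force: 0.0
```

```bash
python3 - <<'E'
from white import *
im,K,T=grab('wrist','w17.png'); p=wlid(im,K,T,(.454,.0395)); go(*p,.0088,-.672)
E
```

```text
px (np.int64(313), np.int64(198)) [313.2 198.6] [47.2 49. ] [313.  199.2] 24.9 [[0.4536, 0.0397], [0.4534, 0.0401]]
cmd [ 0.07 -0.08 11.87] roll -0.001 curyaw -0.673 pos [0.4525 0.0395 0.1275] t 32.0
```

>>> servo_tool(commands=[0.15,-0.08,3,0,0.15,-0.08,6,0,0.15,-0.08,9,0,0.15,-0.08,11,0,0.15,-0.08,11.85,0,0.15,-0.08,11.85,0,0.15,-0.08,11.85,0])

```text
t: 32.7
eef_pos: [0.4548, 0.0397, 0.0098]
eef_rot: [0.944, -0.33, 0.001, -0.0]
contact_force: [0.1, -0.3, 0.4]
gripper_width: 0.0601
gripper_force: 0.0
```

>>> servo_tool(commands=[0,0,0,0,0,0,0,0,0,0,0,0,0,0,0,0,0,0,0,0,0,0,-1,0,0,0,-4,0,0,0,-8,0,0,0,-12,0,0,0,-12,0,0,0,-12,0,0,0,-12,0], fingers=2.5)

```text
t: 33.9
eef_pos: [0.4531, 0.0397, 0.1284]
eef_rot: [0.944, -0.33, -0.001, 0.0]
contact_force: [-0.7, 0.5, -0.5]
gripper_width: 0.034
gripper_force: 59.7
```

```bash
python3 - <<'E'
from h import *
s=robot.get_state()['eef_pos']; im,K,T=grab('wrist','w18.png')
u,v=proj([s+[0,0,.028]],K,T)[0].astype(int); h=cv2.cvtColor(im,cv2.COLOR_BGR2HSV); print(u,v)
for r in list(range(v-54,v-36,2))+list(range(v+28,v+48,2)): print(r,h[r,u-4:u+5,1:].mean(0).round(),end=' ')
print(); go(.5761,-.2054,.085,-.672)
E
```

```text
313 297
243 [213.  86.] 245 [197.  85.] 247 [99. 89.] 249 [24. 90.] 251 [14. 90.] 253 [16. 93.] 255 [15. 95.] 257 [15. 96.] 259 [ 13. 106.] 325 [ 16. 103.] 327 [ 14. 103.] 329 [ 15. 105.] 331 [ 13. 116.] 333 [ 13. 137.] 335 [ 14. 155.] 337 [ 13. 156.] 339 [ 13. 156.] 341 [ 12. 156.] 343 [ 12. 156.] 
cmd [24.89 11.5   4.29] roll 0.0 curyaw -0.672 pos [0.453  0.0395 0.128 ] t 33.95
```

>>> servo_tool(commands=[4,1.8,0,0,8,3.7,0,0,12,5.5,0,0,16,7.4,0,0,20,9.2,0,0,23,10.6,1,0,24.9,11.4,2,0,24.9,11.4,3.5,0,24.9,11.4,4,0,24.9,11.4,4,0,24.9,11.4,4,0,24.9,11.4,4,0])

```text
t: 35.15
eef_pos: [0.5782, -0.204, 0.0898]
eef_rot: [0.944, -0.329, 0.001, -0.0]
contact_force: [-0.6, 0.0, 0.3]
gripper_width: 0.034
gripper_force: 59.8
```

```bash
python3 -c "
from h import *
go(.5760,-.2055,.0505,-.672)"
```

```text
cmd [-0.09  0.26  3.93] roll 0.001 curyaw -0.671 pos [ 0.5782 -0.204   0.0898] t 35.15
```

>>> servo_tool(commands=[-0.08,0.22,1,0,-0.08,0.22,2,0,-0.08,0.22,2.6,0,-0.08,0.22,3.1,0,-0.08,0.22,3.5,0,-0.08,0.22,3.8,0,-0.08,0.22,3.95,0,-0.08,0.22,3.95,0,-0.08,0.22,3.95,0])

```text
t: 36.05
eef_pos: [0.5759, -0.2057, 0.0503]
eef_rot: [0.944, -0.33, 0.0, 0.0]
contact_force: [-2.4, 0.9, 5.0]
gripper_width: 0.0338
gripper_force: 60.2
```

>>> servo_tool(commands=[0,0,0,0,0,0,0,0,0,0,0,0,0,0,0,0,0,0,-1,0,0,0,-3,0,0,0,-6,0,0,0,-9,0,-2,0,-12,0,-4,0,-14,0,-4,0,-14,0,-4,0,-14,0], fingers=5)

```text
t: 37.25
eef_pos: [0.5447, -0.1805, 0.1905]
eef_rot: [0.944, -0.329, 0.001, -0.0]
contact_force: [-0.0, -0.3, -0.2]
gripper_width: 0.0499
gripper_force: 0.0
```

```bash
python3 - <<'E'
from h import *
im,K,T=grab('wrist','w19.png'); it,_,_=grab('scene','scene19.png'); tt,_,_=grab('top','top19.png')
hs=np.array([[.6298,-.1993],[.6359,-.2530],[.5761,-.2054],[.5822,-.2591]]); q=proj(np.c_[hs,[.076]*4],K,T); print(q.round())
for p in q: cv2.drawMarker(im,tuple(int(v) for v in p),(0,255,0),cv2.MARKER_CROSS,8,1)
b=proj([[.606-.0886,-.2292+.0452,.055]],K,T)[0]; print('button',b); cv2.drawMarker(im,tuple(int(v) for v in b),(0,0,255),cv2.MARKER_CROSS,8,1)
L=cv2.resize(im,(480,300)); r=cv2.resize(it[130:290,150:342],(320,267))
r2=cv2.resize(tt[130:290,130:360],(320,223)); L2=cv2.resize(im[60:330,130:450],(480,300)) 
c=np.zeros((600,800,3),np.uint8); c[:300,:480]=L; c[300:600,:480]=cv2.resize(im[60:300,120:504],(480,300)); c[:267,480:]=r; c[300:523,480:]=r2
cv2.imwrite('pics/c5.png',c); go(.5174,-.184,.1,-.672)
E
```

```text
[[261.  86.]
 [314.  27.]
 [314. 139.]
 [368.  86.]]
button [337.64311213 205.01226889]
cmd [-1.89  1.91  8.84] roll -0.0 curyaw -0.672 pos [ 0.5443 -0.1809  0.1883] t 37.4
```

View pics/c5.png

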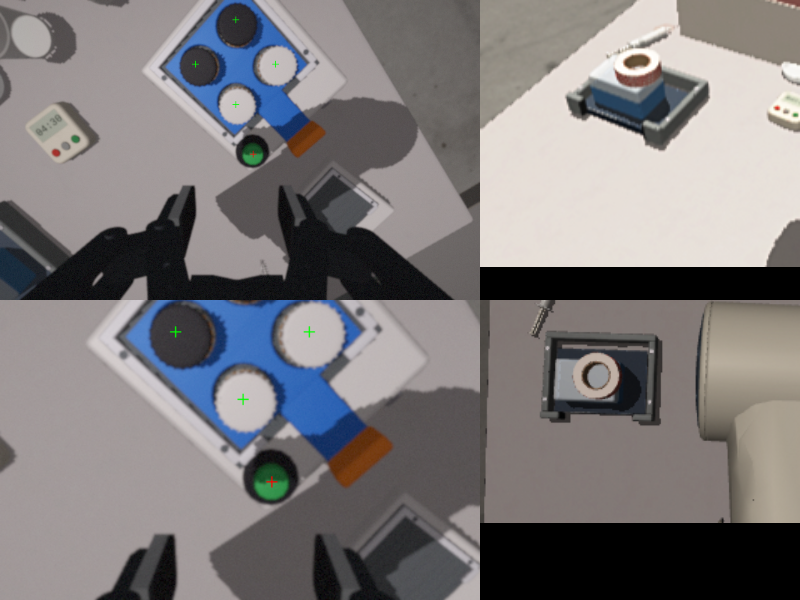

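All four lids are in their holes (crop positions (237,22), (200,67), (277,65), (237,105)). The table is clear of jars and the stack is standing in the bay. The button is at the red mark. Next: shut the fingers and go above the button.

>>> servo_tool(commands=[-1.9,1.9,4,0,-1.9,1.9,8,0,-1.9,1.9,10,0,-1.9,1.9,11,0,-1.9,1.9,11.8,0,-1.9,1.9,11.8,0,-1.9,1.9,11.8,0,-1.9,1.9,11.8,0], fingers=0)

```text
t: 38.2
eef_pos: [0.5187, -0.1839, 0.0725]
eef_rot: [0.944, -0.33, 0.001, -0.0]
contact_force: [0.2, 0.4, -0.0]
gripper_width: 0.0004
gripper_force: 0.0
```

>>> servo_tool(commands=[0,0,0.2,0,0,0,0.4,0,0,0,0.6,0,0,0,0.8,0,0,0,1.0,0,0,0,1.0,0,0,0,1.0,0])

```text
t: 38.9
eef_pos: [0.5178, -0.1838, 0.0613]
eef_rot: [0.944, -0.33, -0.0, 0.0]
contact_force: [-0.4, -1.3, -0.6]
gripper_width: 0.0002
gripper_force: 0.0
```

>>> servo_tool(commands=[0,0,0.2,0,0,0,0.4,0,0,0,0.6,0,0,0,0.8,0,0,0,0.8,0,0,0,0.8,0])

```text
t: 39.5
eef_pos: [0.5181, -0.1839, 0.0541]
eef_rot: [0.944, -0.329, 0.001, 0.0]
contact_force: [-2.1, 1.8, 5.9]
gripper_width: -0.0001
gripper_force: 3.3
```

>>> servo_tool(commands=[0,0,0.1,0,0,0,0.2,0,0,0,0.3,0,0,0,0.4,0,0,0,0.4,0,0,0,0.4,0])

```text
t: 40.1
eef_pos: [0.5183, -0.184, 0.0536]
eef_rot: [0.944, -0.329, 0.002, 0.0]
contact_force: [-10.8, 6.6, 30.8]
gripper_width: -0.0001
gripper_force: 15.2
```

>>> servo_tool(commands=[0,0,-1,0,0,0,-3,0,0,0,-7,0,0,0,-11,0,-3,0,-14,0,-6,0,-16,0,-6,0,-16,0,-6,0,-16,0])

```text
t: 40.9
eef_pos: [0.4707, -0.146, 0.2095]
eef_rot: [0.944, -0.329, 0.0, -0.0]
contact_force: [0.4, 0.5, -1.3]
gripper_width: 0.0
gripper_force: 0.0
```

```bash
python3 - <<'E'
from h import *
im,K,T=grab('wrist','w20.png'); V=cv2.cvtColor(im,cv2.COLOR_BGR2HSV)[:,:,2]
for h,c in (((.6298,-.1993),'b'),((.6359,-.2530),'b'),((.5761,-.2054),'w'),((.5822,-.2591),'w')):
    u,v=proj([[*h,.076]],K,T)[0].astype(int); print(c,(u,v),V[v-3:v+4,u-3:u+4].mean().round() if 0<v<400 and 0<u<640 else None)
print(robot.get_state()['contact_force'].round(1)); print(ticket.hand_in())
E
```

```text
b (np.int64(232), np.int64(-34)) None
b (np.int64(285), np.int64(-101)) None
w (np.int64(288), np.int64(26)) 200.0
w (np.int64(341), np.int64(-34)) None
[-0.1  0.4 -0.4]
the job is handed in; nothing more can be done
None
```

The job is handed in at about 41 s: the plate is out and lies in the shaker bed, all four jars are in its holes, the button was pressed to its stop, and the stack was still standing in its bay; the hand-in returned no verdict.

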